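# Seat the charger and hold the desk power unit's sprung cover half open

### The job

I want to plug my lamp into the power unit on the desk: first press the white charger, which stands proud of its socket, fully home. Then slide the sprung black cover by its brass grip towards the charger until it is half open, its leading edge over the bar between the two sockets beneath, never uncovering the inner socket on the way. Finish while still holding the cover there against its spring, without having disturbed the mug, book or paperweight.

Things in the scene. Friction and masses are not known exactly. Their poses are not given: they have to be found in the camera images.
- dock: Desk-top power unit fixed to the desk: grey metal bar 340 mm long (its y), 92 wide (x), 57 high, black end caps. Origin: centre of its underside, z up. Along y: cap -170 to -158 mm; well under the cover -150 to -46; plain deck 50 mm high to 94, where the cover parks; charger's socket block 56 mm high, centre 126; cap to 170. Guide rails 57 mm high, 66 mm apart, run beside the cover up to y = 94.
- socket_bar (a point): Middle of the black bar, 14 mm wide along the dock's y, between the two white 45 mm sockets in the well, at dock y = -98 mm, 49 mm above the desk. The end socket (centre y = -127.5 mm) and the inner socket (y = -68.5 mm) lie either side of it. Hidden under the cover while that is shut.
- cover (a joint): Travel of the sprung cover in m: 0 shut (rest), 0.056 half open, 0.112 fully open; it slides along the dock's +y, towards the charger. Black plate 134 x 65 x 4 mm, top 54 mm above the desk. From 0.049 to 0.063 its leading edge is over the bar. The spring pulls it shut with 3.6 N at 0, rising evenly to 8.6 N at half and 13.7 N at full; friction under 1 N: let go, it shuts.
- cover_edge (a point): Middle of the cover's leading edge (thin brass trim, the end away from the grip), 54 mm above the desk; at dock y = -154 mm when shut, over the middle of the bar at half travel.
- cover_grip (a point): Brass finger grip, an upright bar standing on the cover at the end nearest the charger: 12 mm thick along the dock's y (pinch it across this), 46 mm wide along x, 24 mm tall. This point: centre of the bar's foot, 54 mm above the desk. It moves with the cover; at dock y = -26 mm when shut.
- charger (a joint): How far the charger is pushed in, in m: 0 = standing 10 mm proud of its socket, 0.010 = fully home, its underside down on the socket block. It starts 5 to 10 mm proud. It slides straight down against about 9 N of plug friction and stays where it is left.
- charger_top (a point): Centre of the flat top of the white plug-in charger, a rounded block 44 x 44 mm and 40 mm tall with two dark port slots in its top and a round black plug below. 96 mm above the desk when fully home, up to 106 mm when proud.
- mug: Blue ceramic mug, 82 mm across, 92 mm tall, handle to its +y; origin at the centre of its underside. Bystander.
- book: Red hardback book lying flat, 110 x 165 x 24 mm; origin at the centre of its underside. Bystander.
- paperweight: Green glass paperweight, a dome 72 mm across and 45 mm tall; origin at the centre of its underside. Bystander.

How it is judged:
By the outcome, as a careful person would: the job done as asked, in the order asked, and still so for the second after the job is handed in, while the arm keeps its last pose, push and grip.
It also fails if it takes over 45 s, if anything falls off the work surface, if the arm or the gripper's body presses on something with over 40 N, if the wrist force passes 120 N, or if a joint passes its speed limit or range.

### The arm

A 6-joint arm with a two-finger parallel gripper is mounted at the origin on the work surface. World frame = base frame: x ahead of the robot, y to its left, z up, the work surface at z = 0. Lengths are in m, angles in rad, forces in N, time in s.
With the tool pointing down it reaches from about 0.35 to 0.975 m from the base axis. Payload 4.9 kg.
Tool frame: the origin (TCP) lies midway between the tips of the shut fingers; the grasp point (between the pads) lies grip_point_offset behind it (grip_point_offset is the distance from the TCP to the grasp point, in m); y points along the fingers, z is the direction in which the jaws open and shut, and the axes are right-handed (so a half turn about y gives the same grasp; the last joint's range is limited). The gripper opens to 85 mm and grips with 20 to 120 N. Pads are 22 mm wide; open, the fingers measure 114 mm over their backs; the gripper's body (76 mm by 85 mm) begins 54 mm behind the grasp point. The pads swing forward as they close: fully open they stand 13 mm farther back than shut.
Start: joints at [-1.241, 0.053, 1.613, -0, 1.476, -0.119], TCP at [0.271, -0.563, 0.231] pointing down, gripper open.
Joint ranges: [-3.01, 3.01], [-1.01, 2.22], [0.06, 2.58], [-1.02, 4.17], [0.09, 2.62], [-3.14, 3.14]. Speed limits (rad/s): [2.57, 2.57, 3.14, 3.14, 3.14, 3.14].

### API

Orientations are given as a 3x3 rotation matrix whose columns are the frame's x, y, z axes.
In Python, from workcell import * gives the robot as it stands.
- The arm moves only by the tool step_arm, never from a script. Its argument "rows" is one flat list of numbers, 7 for each row, row after row: the turn, a rotation vector about the tool's x, y, z in rad, then the shift along the tool's x, y, z in mm, then the finger opening in mm, from 0 to 85.4. A call has 1 to 12 rows; each row shifts and turns the pose as measured when the row begins, along the tool's axes as they then stand; what a row does not reach is not made up. A row lasts 1/10 s, in which the tool goes at most 50 mm and 8.59 degrees, less where a joint would pass 70% of its speed; a pose out of reach is approached as far as the arm can. A call is refused whole if a number of a shift passes 50 or a number of a turn 0.15, either way. A call with a gripper value outside its range is refused whole. The fingers move at their own pace and stop on an object; "force" is the grip in N (left out, the last holds). Time passes only in rows, so rows that do not move let the fingers close. It gives the time, the measured TCP pose, the force and the opening at its end, in the units of the state.
- observe(): the state, without advancing time (a new reading comes with each control period).
- snapshot(name): name is "scene" or "top" or "wrist"; returns a dict with "image" (420x560x3 uint8, red, green, blue), "depth" (420x560 float32, m along the optical axis (not along the pixel's ray), 0 where there is no reading), "fx", "fy", "cx", "cy" (pixels), "k1" (the pictures are not rectified: a ray, as slopes to the right and down, at radius r is drawn at 1 + k1 r^2 times it, then the intrinsics apply), "rvec" (rotation vector, rad) and "tvec" (3), from world to camera coordinates, as OpenCV has them; the wrist camera has in their place "hand_eye" (4x4, takes a point from camera to tool coordinates, whose origin is the TCP and whose axes are the tool frame's). Camera axes: x right, y down, z forward; pixel columns grow to the right and rows downward; lengths in m; the calibration is good to about 2 mm. A picture is of the moment at which its call begins: read the wrist's pose just before it.
- hand_in(): hands the job in, once; it reports no verdict.
Trained networks look in a picture, given as the dict that the camera call returned (one of the last four; its "shot" number tells which), for a name from the list of things; names that differ only in an ending like _2 or _b are one class to them, and where a whole thing is asked for, a point or a joint stands for the part that bears it (a point fixed in the world has none). Each returns a list of dicts, best first, with "confidence" (0 to 1); they miss things now and then, are a little off and sometimes report something else, mostly with a low value. They report only what shows in the picture. A call takes as long as a camera call.
- look_for(label, picture): "rect" ([left, top, right, bottom] in pixels, round what is visible of it).
- spot_point(label, picture): "xy" ([column, row] in pixels: a listed point, or the origin of a listed thing).
The state is a dict: "time_s": time; "joint_pos": joint angles; "qvel": joint speeds; "tau": joint torques, N m; "tcp_pos": TCP position; "eef_rot": TCP orientation; "force": force on the tool from outside, world axes, zero at the start; "ft_torque": the same for the moment, N m; "width": finger opening in m.
Only numpy, scipy, OpenCV 4.12 (cv2) and the standard library are available. Lean on these libraries where they do the work, as an engineer would, in place of code of your own. Each camera call takes 0.05 s, during which the arm holds its last target. There are 200 camera calls.

## Working session

There is one attempt and no reset: what is moved stays moved. The work goes in short steps, Python scripts to look and compute and a tool call to move; the robot and the scene stay as the last step left them, time stands still between calls to the robot, and variables do not carry over. Pictures are saved under pics/ and viewed, about 8 in all and at most 12, crops included, and the job is handed in when it is done.

Besides the shell and the picture viewer there is one more tool, called after ">>>" in YAML: its name, and indented under it one key for each argument. step_arm: Moves the arm, as the interface text tells. Its arguments: {"type":"object","properties":{"rows":{"type":"array"},"force":{"type":"number"}},"required":["rows"]}

```bash
mkdir -p pics
cat > h.py <<'E'
from workcell import *
import numpy as np, cv2
def cam(p):
    K=np.array([[p['fx'],0,p['cx']],[0,p['fy'],p['cy']],[0,0,1.]]);D=np.array([p['k1'],0,0,0,0.])
    return K,D
def c2w(p,s):
    if 'hand_eye' in p:
        T=np.eye(4);T[:3,:3]=s['eef_rot'];T[:3,3]=s['tcp_pos'];return T@np.array(p['hand_eye'])
    R=cv2.Rodrigues(np.array(p['rvec'],float))[0];T=np.eye(4);T[:3,:3]=R.T;T[:3,3]=-R.T@np.array(p['tvec']).ravel();return T
def ray(p,uv,s):
    K,D=cam(p);n=cv2.undistortPoints(np.array([[uv]],float),K,D)[0,0];return c2w(p,s),np.array([n[0],n[1],1])
def at_z(p,uv,z,s=None):
    T,n=ray(p,uv,s);d=T[:3,:3]@n;return T[:3,3]+d*(z-T[2,3])/d[2]
def by_depth(p,uv,s=None):
    T,n=ray(p,uv,s);u,v=int(round(uv[0])),int(round(uv[1]));d=np.median(p['depth'][v-1:v+2,u-1:u+2]);return T[:3,3]+T[:3,:3]@n*d
def save(p,n): cv2.imwrite('pics/'+n+'.png',cv2.cvtColor(p['image'],cv2.COLOR_RGB2BGR))
E
python3 - <<'E'
from h import *
s=observe();print({k:np.round(v,3).tolist() for k,v in s.items()}, [k for k in globals() if 'grip' in k], globals().get('grip_point_offset'))
Z=dict(dock=0,socket_bar=.049,cover_edge=.054,cover_grip=.054,charger_top=.104,mug=0,book=0,paperweight=0)
for c in('scene','top'):
    p=snapshot(c);save(p,c+'0')
    print(c,np.round(c2w(p,s)[:3],2).tolist())
    for n,z in Z.items():
        for r in spot_point(n,p)[:2]:
            print(n,round(r['confidence'],2),np.round(r['xy']),'z',np.round(at_z(p,r['xy'],z),3),'d',np.round(by_depth(p,r['xy']),3))
E
```

```text
{'time_s': 0.0, 'joint_pos': [-1.241, 0.053, 1.614, -0.0, 1.476, -0.119], 'qvel': [0.001, 0.001, -0.0, -0.001, -0.0, -0.001], 'tau': [0.0, -39.368, -37.018, -0.0, 0.007, 0.0], 'tcp_pos': [0.271, -0.563, 0.23], 'eef_rot': [[-0.901, -0.001, 0.434], [-0.434, 0.002, -0.901], [-0.0, -1.0, -0.002]], 'force': [-0.204, 0.257, -0.037], 'ft_torque': [0.053, -0.047, -0.003], 'width': 0.085} ['grip_point_offset'] 0.0187
scene [[0.24, 0.73, -0.65, 1.23], [0.97, -0.18, 0.16, -0.09], [0.0, -0.67, -0.75, 0.84]]
dock 0.67 [224. 231.] z [ 0.528 -0.039  0.   ] d [ 0.576 -0.043  0.057]
socket_bar 0.71 [182. 238.] z [ 0.567 -0.124  0.049] d [ 0.571 -0.124  0.054]
cover_edge 0.55 [271. 163.] z [0.41  0.084 0.054] d [0.462 0.073 0.104]
cover_grip 0.73 [208. 219.] z [ 0.537 -0.068  0.054] d [ 0.54  -0.069  0.057]
charger_top 0.84 [270. 166.] z [0.473 0.07  0.104] d [0.473 0.07  0.104]
mug 0.62 [313. 242.] z [0.597 0.127 0.   ] d [0.637 0.113 0.053]
book 0.58 [178. 197.] z [ 0.411 -0.121  0.   ] d [ 0.435 -0.12   0.024]
paperweight 0.9 [236. 295.] z [ 0.684 -0.045  0.   ] d [ 0.709 -0.047  0.038]
top [[0.03, -1.0, 0.06, 0.55], [-1.0, -0.03, 0.03, 0.04], [-0.02, -0.06, -1.0, 0.74]]
dock 0.87 [333. 251.] z [ 0.528 -0.039  0.   ] d [ 0.529 -0.033  0.05 ]
socket_bar 0.75 [350. 248.] z [ 0.536 -0.064  0.049] d [ 0.537 -0.06   0.077]
socket_bar 0.58 [387. 230.] z [ 0.57  -0.128  0.049] d [ 0.57  -0.127  0.054]
cover_edge 0.57 [415. 216.] z [ 0.595 -0.176  0.054] d [ 0.595 -0.176  0.053]
cover_grip 0.62 [349. 247.] z [ 0.538 -0.061  0.054] d [ 0.538 -0.058  0.077]
charger_top 0.81 [275. 292.] z [0.462 0.065 0.104] d [0.462 0.065 0.104]
mug 0.85 [252. 210.] z [0.602 0.118 0.   ] d [0.601 0.118 0.004]
book 0.95 [378. 323.] z [ 0.397 -0.126  0.   ] d [ 0.402 -0.12   0.024]
paperweight 0.67 [340. 169.] z [ 0.686 -0.049  0.   ] d [ 0.677 -0.044  0.044]
```

View pics/top0.png

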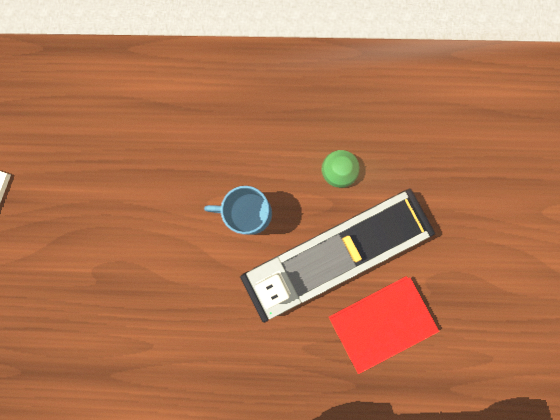

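View pics/scene0.png

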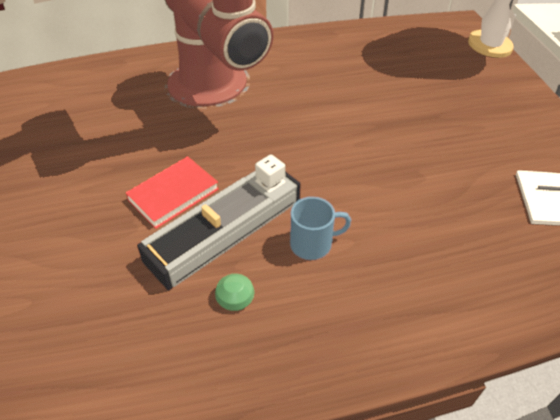

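Run:
```python
from h import *
p=snapshot('top');K,D=cam(p);T=c2w(p,None)
v,u=np.mgrid[0:420,0:560];n=cv2.undistortPoints(np.stack([u,v],-1).reshape(-1,1,2).astype(float),K,D)[:,0]
d=p['depth'].ravel();P=(T[:3,:3]@(np.c_[n,np.ones(len(n))]*d[:,None]).T).T+T[:3,3]
def rect(m,name):
    q=P[m]; r=cv2.minAreaRect((q[:,:2]*1000).astype(np.float32));print(name,len(q),np.round(r[0],1),np.round(r[1],1),round(r[2],1),'z',np.round(np.median(q[:,2]),4))
near=lambda x,y,r:np.hypot(P[:,0]-x,P[:,1]-y)<r
ok=d>0
rect(ok&near(.465,.067,.035)&(P[:,2]>.09)&(P[:,2]<.115),'charger')
rect(ok&near(.538,-.061,.04)&(P[:,2]>.07)&(P[:,2]<.085),'grip top')
# dock
m=(ok&(P[:,2]>.046)&(P[:,2]<.062)&near(.53,-.036,.19)).reshape(420,560).astype(np.uint8)
k,l,st,_=cv2.connectedComponentsWithStats(m);b=1+np.argmax(st[1:,4]);rect((l==b).ravel(),'dock')
```

```text
charger 744 [463.4  70. ] [43.6 44.3] 28.8 z 0.1039
grip top 203 [536.4 -63.3] [46.1 12.1] 28.5 z 0.0776
dock 8954 [523.9 -40.4] [ 91.8 338.9] 28.8 z 0.0543
```

The pictures show the charger at about (270,290) in the top view, the grip at (352,249), and the trim edge at (415,216). The fitted shapes match the given sizes and the 126 mm and 26 mm spacings, and dock yaw comes out at about 28.7°. I'll move towards a point above the charger with the fingers shut.

>>> step_arm:
  rows: [0,-0.052,0,-35,0,-34,0,0,0,0,-35,0,-34,0,0,0,0,-35,0,-34,0,0,0,0,-35,0,-34,0,0,0,0,-35,0,-34,0,0,0,0,-35,0,-34,0,0,0,0,-35,0,-34,0,0,0,0,-35,0,-34,0,0,0,0,-35,0,-34,0,0,0,0,-35,0,-34,0,0,0,0,-35,0,-34,0,0,0,0,-35,0,-34,0]
  force: 40

```text
time_s: 2.15
tcp_pos: [0.4493, 0.0057, 0.2323]
eef_rot: [[-0.882, 0.009, 0.47], [-0.47, -0.004, -0.882], [-0.006, -1.0, 0.007]]
force: [0.9, -0.7, 0.4]
width: 0.0
```

```bash
cat >> h.py <<'E'
def to(x,y,z,yaw=28.7):
    s=observe();R=np.array(s['eef_rot']);a=np.radians(yaw)
    Rt=np.array([[-np.cos(a),0,np.sin(a)],[-np.sin(a),0,-np.cos(a)],[0,-1,0]])
    print('t',s['time_s'],'tcp',np.round(s['tcp_pos'],4),'shift mm',np.round(R.T@(np.array([x,y,z])-s['tcp_pos'])*1e3,1),'turn',np.round(cv2.Rodrigues(R.T@Rt)[0].ravel(),4),'F',np.round(s['force'],1),'w',round(s['width'],4))
E
python3 -c "
from h import *
to(.4634,.070,.125)"
```

```text
t 2.15 tcp [0.4493 0.0057 0.2323] shift mm [-42.  107.2 -50.9] turn [-0.0074 -0.0111 -0.0063] F [ 0.9 -0.7  0.4] w 0.0
```

>>> step_arm:
  rows: [-0.007,-0.011,-0.006,-21,25,-25,0,0,0,0,-21,25,-25,0,0,0,0,0,40,0,0,0,0,0,0,15,0,0,0,0,0,0,0,0,0]

```text
time_s: 2.65
tcp_pos: [0.4656, 0.0793, 0.1274]
eef_rot: [[-0.871, 0.009, 0.491], [-0.491, 0.001, -0.871], [-0.008, -1.0, 0.004]]
force: [0.1, -0.1, -0.7]
width: 0.0003
```

Run:
```python
from h import *
to(.4634,.070,.106)
s=observe();p=snapshot('wrist');save(p,'w1');to(.5364,-.0632,.12)
for n,z in(('charger_top',.104),('cover_grip',.054),('cover_edge',.054)):
    for r in spot_point(n,p)[:2]: print(n,round(r['confidence'],2),np.round(r['xy']),np.round(at_z(p,r['xy'],z,s),4),np.round(by_depth(p,r['xy'],s),4))
```

```text
t 2.65 tcp [0.4656 0.0793 0.1274] shift mm [ 6.7 21.4  7. ] turn [-0.0036  0.0125 -0.0078] F [ 0.1 -0.1 -0.7] w 0.0003
t 2.7 tcp [0.4659 0.0791 0.1282] shift mm [  8.5   8.7 158.6] turn [-0.0039  0.0121 -0.0084] F [-0.4 -0.1  0.2] w -0.0001
charger_top 0.61 [290. 262.] [0.4623 0.0692 0.104 ] [0.4774 0.0795 0.1437]
cover_grip 0.88 [483. 236.] [ 0.5363 -0.0667  0.054 ] [ 0.5358 -0.0586  0.0637]
```

View pics/w1.png

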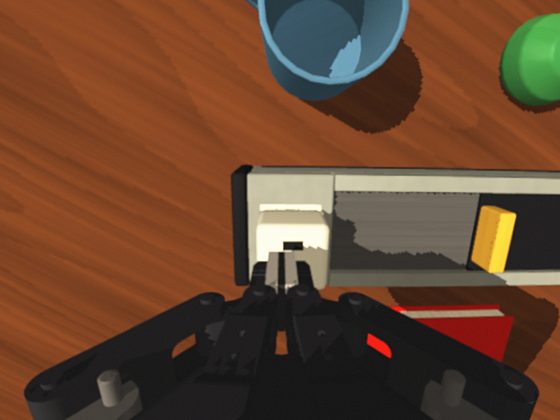

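The wrist view shows the charger just under the shut fingers at about (292,240) and the grip at (493,238), both in the expected places. I'll centre the fingers and press.

>>> step_arm:
  rows: [-0.004,0.012,-0.008,7,5,7,0,0,0,0,0,8,0,0,0,0,0,0,5,0,0,0,0,0,0,2,0,0,0,0,0,0,2,0,0]

```text
time_s: 3.35
tcp_pos: [0.4683, 0.0667, 0.1119]
eef_rot: [[-0.879, 0.014, 0.476], [-0.476, -0.0, -0.88], [-0.012, -1.0, 0.007]]
force: [0.2, 0.8, -0.5]
width: 0.0
```

```bash
python3 -c "
from h import *
to(.4634,.070,.096)"
```

```text
t 3.35 tcp [0.4683 0.0667 0.1119] shift mm [ 2.9 15.8 -5.3] turn [-0.0066 -0.0051 -0.0119] F [ 0.2  0.8 -0.5] w 0.0
```

>>> step_arm:
  rows: [-0.006,-0.004,-0.012,3,2,-5,0,0,0,0,0,5,0,0,0,0,0,0,4,0,0,0,0,0,0,4,0,0]

```text
time_s: 3.75
tcp_pos: [0.4633, 0.0699, 0.0984]
eef_rot: [[-0.877, -0.001, 0.48], [-0.48, -0.002, -0.877], [0.002, -1.0, 0.001]]
force: [-4.8, -0.6, 9.2]
width: 0.0005
```

```bash
python3 -c "
from h import *
to(.4634,.070,.096)"
```

```text
t 3.75 tcp [0.4633 0.0699 0.0984] shift mm [-0.1  2.4 -0. ] turn [-0.0008  0.0002  0.0019] F [-4.8 -0.6  9.2] w 0.0005
```

>>> step_arm:
  rows: [0,0,0,0,3,0,0,0,0,0,0,3,0,0]

```text
time_s: 3.95
tcp_pos: [0.4635, 0.0699, 0.0959]
eef_rot: [[-0.877, -0.004, 0.481], [-0.481, -0.003, -0.877], [0.005, -1.0, 0.001]]
force: [-11.7, -1.9, 25.0]
width: -0.0003
```

Force rose to 25 N at z = 95.9 mm, so the charger has bottomed out. I'll lift off and go above the grip.

>>> step_arm:
  rows: [0,0,0,0,-20,0,0,0,0,0,0,-30,0,0,0,0,0,0,0,40,45,0,0,0,0,0,40,45,0,0,0,0,0,40,45,0,0,0,0,0,30,45,0,0,0,0,0,0,45]

```text
time_s: 4.65
tcp_pos: [0.5393, -0.0641, 0.1477]
eef_rot: [[-0.873, -0.001, 0.487], [-0.487, -0.004, -0.873], [0.003, -1.0, 0.003]]
force: [-0.0, 0.0, 0.4]
width: 0.0453
```

Run:
```python
from h import *
s=observe();p=snapshot('wrist');save(p,'w2')
for r in spot_point('cover_grip',p)[:2]: print(round(r['confidence'],2),np.round(r['xy']),np.round(at_z(p,r['xy'],.054,s),4))
to(.5364,-.0632,.090)
p=snapshot('top')
for r in spot_point('charger_top',p)[:1]: print(r['confidence'],np.round(r['xy']),at_z(p,r['xy'],.096),by_depth(p,r['xy']))
```

```text
0.66 [429. 215.] [ 0.6008 -0.1734  0.054 ]
0.66 [133.  48.] [0.599  0.0905 0.054 ]
t 4.75 tcp [ 0.5378 -0.0616  0.1472] shift mm [ 1.8 57.2  0.6] turn [-0.0006  0.0097  0.0037] F [-0.1  0.8 -0.7] w 0.045
0.69 [273. 290.] [0.46421815 0.06892327 0.096     ] [0.46416255 0.06894207 0.09558241]
```

View pics/w2.png

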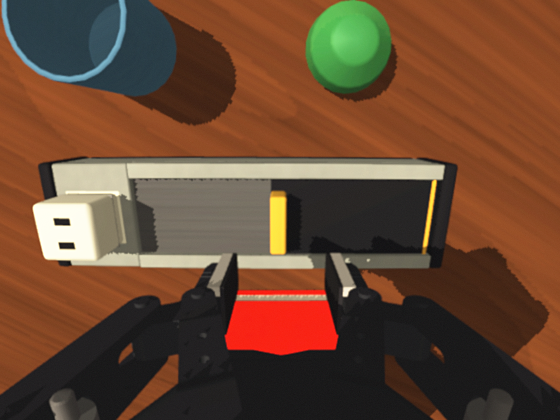

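The charger top now reads 95.6 mm, so it is home. In the wrist view the grip is at (278,222), centred between the fingers. The network's two wrist reports are wrong: they fall on the trim and the mug. I'll descend and pinch.

>>> step_arm:
  rows: [0,0.01,0.003,2,30,1,45,0,0,0,0,27,0,45,0,0,0,0,15,0,45,0,0,0,0,8,0,45,0,0,0,0,0,0,45]

```text
time_s: 5.35
tcp_pos: [0.5354, -0.0576, 0.0661]
eef_rot: [[-0.873, 0.003, 0.487], [-0.487, -0.001, -0.873], [-0.002, -1.0, 0.002]]
force: [-0.1, 0.5, 0.2]
width: 0.0452
```

```bash
python3 -c "
from h import *
to(.5364,-.0632,.057)"
```

```text
t 5.35 tcp [ 0.5354 -0.0576  0.0661] shift mm [1.9 9.1 5.4] turn [-0.0021  0.0083 -0.0021] F [-0.1  0.5  0.2] w 0.0452
```

>>> step_arm:
  rows: [-0.002,0.008,-0.002,2,9,6,45,0,0,0,0,1,0,45,0,0,0,0,0,0,30]
  force: 60

```text
time_s: 5.65
tcp_pos: [0.5384, -0.0643, 0.0577]
eef_rot: [[-0.877, 0.004, 0.481], [-0.481, -0.001, -0.877], [-0.003, -1.0, 0.003]]
force: [-0.2, 0.6, 0.1]
width: 0.0315
```

```bash
python3 -c "
from h import *
to(.5364,-.0632,.057)"
```

```text
t 5.65 tcp [ 0.5384 -0.0643  0.0577] shift mm [ 1.2  0.7 -1.9] turn [-0.0026  0.0005 -0.0027] F [-0.2  0.6  0.1] w 0.0315
```

>>> step_arm:
  rows: [-0.003,0,-0.003,1,0,-2,10,0,0,0,0,0,0,5,0,0,0,0,0,0,5,0,0,0,0,0,0,5]

```text
time_s: 6.05
tcp_pos: [0.5367, -0.0629, 0.0587]
eef_rot: [[-0.877, 0.0, 0.481], [-0.481, 0.0, -0.877], [-0.0, -1.0, -0.0]]
force: [0.5, 0.9, -0.4]
width: 0.0106
```

```bash
python3 -c "
from h import *
to(.5364,-.0632,.057)"
```

```text
t 6.05 tcp [ 0.5367 -0.0629  0.0587] shift mm [0.4 1.7 0.1] turn [ 0.0003  0.0005 -0.0004] F [ 0.5  0.9 -0.4] w 0.0106
```

>>> step_arm:
  rows: [0,0,0,0,0,-6,5,0,0,0,0,0,-8,5,0,0,0,0,0,-8,5,0,0,0,0,0,0,5]

```text
time_s: 6.45
tcp_pos: [0.5276, -0.0464, 0.0587]
eef_rot: [[-0.877, 0.007, 0.481], [-0.481, -0.008, -0.877], [-0.002, -1.0, 0.01]]
force: [2.5, -3.2, -4.3]
width: 0.0106
```

```bash
python3 -c "
from h import *
to(.5364-.056*.4802,-.0632+.056*.8771,.0585)"
```

```text
t 6.45 tcp [ 0.5276 -0.0464  0.0587] shift mm [  0.4  -0.2 -37. ] turn [-0.0101  0.0005 -0.0019] F [ 2.5 -3.2 -4.3] w 0.0106
```

>>> step_arm:
  rows: [-0.01,0,-0.002,0,0,-8,5,-0.004,0,0,0,0,-8,5,-0.004,0,0,0,0,-8,5,-0.004,0,0,0,0,-6,5,0,0,0,0,0,0,5]

```text
time_s: 6.95
tcp_pos: [0.5163, -0.0257, 0.0587]
eef_rot: [[-0.877, 0.005, 0.481], [-0.481, -0.004, -0.877], [-0.002, -1.0, 0.006]]
force: [3.7, -6.3, -5.2]
width: 0.0106
```

```bash
python3 -c "
from h import *
to(.5364-.056*.4802,-.0632+.056*.8771,.0585)"
```

```text
t 6.95 tcp [ 0.5163 -0.0257  0.0587] shift mm [  0.3   0.1 -13.4] turn [-0.0057  0.0011 -0.0022] F [ 3.7 -6.3 -5.2] w 0.0106
```

>>> step_arm:
  rows: [-0.006,0,-0.002,0,0,-8,5,-0.003,0,0,0,0,-6,5,-0.003,0,0,0,0,-4,5,0,0,0,0,0,0,5]

```text
time_s: 7.35
tcp_pos: [0.5107, -0.0157, 0.0587]
eef_rot: [[-0.877, 0.007, 0.481], [-0.481, -0.008, -0.877], [-0.002, -1.0, 0.01]]
force: [4.5, -6.8, -5.9]
width: 0.0101
```

Run:
```python
from h import *
to(.5364-.056*.4802,-.0632+.056*.8771,.0585)
s=observe();c=np.array([523.9,-40.4])/1e3;ey=np.array([-.4802,.8771]);T={}
for n in('top','wrist','scene'):
    p=snapshot(n);save(p,n+'3');T[n]=p
    for l,z in(('cover_edge',.054),('socket_bar',.049),('charger_top',.096),('cover_grip',.054),('mug',0),('book',0),('paperweight',0)):
        for r in spot_point(l,p)[:1]: q=at_z(p,r['xy'],z,s);print(n,l,round(r['confidence'],2),np.round(r['xy']),np.round(q,3),'dock y',round((q[:2]-c)@ey*1e3,1))
im=lambda p,y,x:cv2.resize(cv2.cvtColor(p['image'][y,x],cv2.COLOR_RGB2BGR),(400,300))
a=im(T['top'],slice(170,320),slice(240,440));b=im(T['scene'],slice(150,300),slice(120,320))
cv2.imwrite('pics/v3.png',np.vstack([np.hstack([a,b]),np.hstack([im(T['wrist'],slice(0,420),slice(0,560)),a*0])]))
```

```text
t 7.35 tcp [ 0.5107 -0.0157  0.0587] shift mm [ 0.3  0.2 -2. ] turn [-0.0103  0.0012 -0.0023] F [ 4.5 -6.8 -5.9] w 0.0101
top cover_edge 0.61 [389. 228.] [ 0.572 -0.13   0.054] dock y -101.9
top socket_bar 0.95 [389. 231.] [ 0.568 -0.132  0.049] dock y -101.5
top charger_top 0.59 [275. 290.] [0.464 0.065 0.096] dock y 121.6
top mug 0.64 [251. 213.] [0.597 0.119 0.   ] dock y 104.8
top book 0.95 [380. 321.] [ 0.4   -0.129  0.   ] dock y -18.7
top paperweight 0.58 [339. 171.] [ 0.682 -0.047  0.   ] dock y -81.6
wrist cover_edge 0.82 [510. 257.] [ 0.575 -0.129  0.054] dock y -101.9
wrist socket_bar 0.56 [495. 256.] [ 0.571 -0.124  0.049] dock y -96.3
wrist charger_top 0.74 [284. 263.] [ 0.529 -0.008  0.096] dock y 25.9
wrist cover_grip 0.63 [284. 264.] [ 0.512 -0.018  0.054] dock y 25.2
wrist mug 0.81 [152.   6.] [0.599 0.119 0.   ] dock y 103.6
wrist book 0.37 [284. 265.] [ 0.489 -0.032  0.   ] dock y 23.8
wrist paperweight 0.71 [460.  19.] [ 0.685 -0.049  0.   ] dock y -84.7
scene cover_edge 0.79 [177. 241.] [ 0.577 -0.134  0.054] dock y -107.3
scene socket_bar 0.82 [178. 239.] [ 0.568 -0.131  0.049] dock y -100.3
scene charger_top 0.74 [270. 165.] [0.46  0.072 0.096] dock y 129.3
scene cover_grip 0.91 [230. 210.] [ 0.523 -0.023  0.054] dock y 15.8
scene mug 0.74 [312. 245.] [0.604 0.122 0.   ] dock y 104.5
scene book 0.69 [173. 194.] [ 0.4  -0.13  0.  ] dock y -18.8
scene paperweight 0.94 [238. 294.] [ 0.684 -0.04   0.   ] dock y -76.7
```

View pics/v3.png

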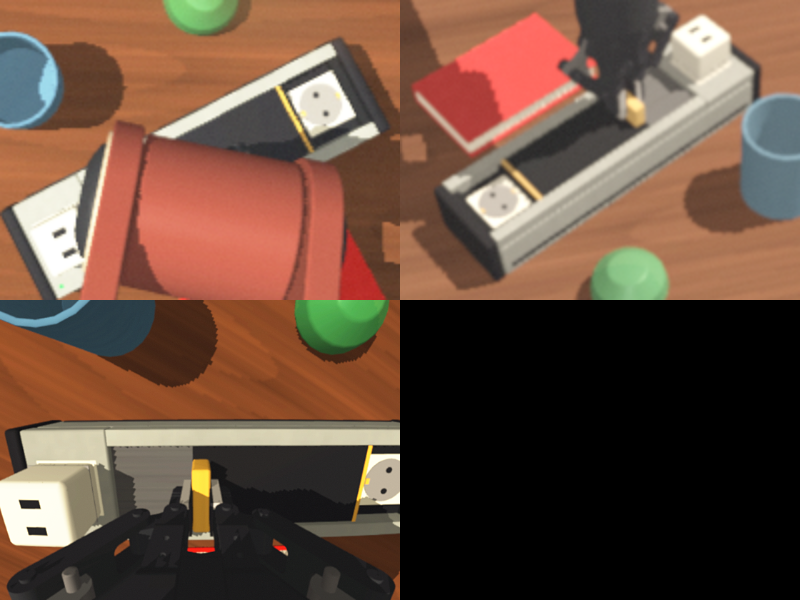

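The views show the trim over the dark bar, with the whole end socket uncovered and the inner one hidden. The pads hold the grip, and the mug, book and paperweight have not moved. Travel is about 52–54 mm, so I'll ease it to the centre and check the trim by colour.

>>> step_arm:
  rows: [-0.008,0,0,0,0,-5,5,-0.003,0,0,0,0,-3,5,0,0,0,0,0,-1,5,0,0,0,0,0,-1,5]

```text
time_s: 8.95
tcp_pos: [0.5094, -0.0131, 0.0587]
eef_rot: [[-0.877, 0.011, 0.481], [-0.481, -0.011, -0.877], [-0.004, -1.0, 0.015]]
force: [4.9, -6.3, -5.6]
width: 0.0103
```

```bash
cat > chk.py <<'E'
from h import *
to(.5364-.056*.4802,-.0632+.056*.8771,.0585)
c=np.array([523.9,-40.4])/1e3;ey=np.array([-.4802,.8771]);ex=np.array([.8771,.4802])
for n in('top','scene'):
    p=snapshot(n);h=cv2.cvtColor(p['image'],cv2.COLOR_RGB2HSV)
    m=(h[...,0]>16)&(h[...,0]<32)&(h[...,1]>110)&(h[...,2]>90)
    q=np.array([at_z(p,(u,v),.054)[:2]-c for v,u in np.argwhere(m)]);y=q@ey*1e3;x=q@ex*1e3
    k=(y<-80)&(y>-130)&(abs(x)<36);print(n,k.sum(),'trim dock y median',np.median(y[k]).round(1),'range',np.percentile(y[k],[5,95]).round(1),'x',np.median(x[k]).round(1))
    for r in spot_point('cover_edge',p)[:1]: print('net',((at_z(p,r['xy'],.054)[:2]-c)@ey*1e3).round(1))
E
python3 chk.py
```

```text
t 8.95 tcp [ 0.5094 -0.0131  0.0587] shift mm [0.3 0.2 0.9] turn [-0.0146  0.0006 -0.0044] F [ 4.9 -6.3 -5.6] w 0.0103
top 108 trim dock y median -95.1 range [-97.5 -92.8] x 1.8
net -101.0
scene 81 trim dock y median -97.1 range [-99.9 -92.8] x 2.9
net -93.5
```

Run:
```python
from h import *
to(.5364-.056*.4802,-.0632+.056*.8771,.0585)
print(hand_in())
to(.5364-.056*.4802,-.0632+.056*.8771,.0585)
```

```text
t 9.15 tcp [ 0.5093 -0.0132  0.0587] shift mm [0.3 0.2 0.9] turn [-0.0146  0.0005 -0.0043] F [ 4.  -6.1 -6.2] w 0.0103
the job is handed in; nothing more can be done
None
the job is handed in; nothing more can be done
```

The charger is pressed fully home, the cover is half open and still held against its spring, and the job was handed in at 9.15 s.

- **Charger:** I pressed it until the force rose to 25 N at z = 95.9 mm. The top camera then read its top at 95.6 mm, against 96 mm for fully home.
- **Cover:** I pinched the brass grip at 60 N and slid it slowly. The tool's position puts the travel at about 56.9 mm, inside the 49–63 mm band. By colour, the trim is at dock y = -95 mm in the top view and -97 mm in the scene view; the bar is centred at -98 mm. At every check on the way the travel was below this, so the inner socket should have stayed covered. The tool had not moved when I read it again just before handing in.
- **Mug, book and paperweight:** With the cover nearly there, the networks put all three within about 10 mm of where they started, which is their own spread. The pictures showed no contact. I did not measure them again after the last 3 mm.

**Disagreements:**
- The networks put the cover's edge at -101 mm (top) and -93.5 mm (scene), either side of the colour reading. Both are still over the bar.
- Two wrist-camera detections of the grip were plainly wrong, so I ignored them.
- The finger opening read 10.3 mm on the 12 mm grip, but the hold was steady.

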